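# Find the screw cap that fits the reagent bottle

## Robot

A 6-joint arm with a two-finger parallel gripper is mounted at the origin on the work surface. World frame = base frame: x ahead of the robot, y to its left, z up, the work surface at z = 0. Lengths are in m, angles in degrees, forces in N, time in s.
With the tool pointing down it reaches from about 0.35 to 0.875 m from the base axis. Payload 4.2 kg.
Tool frame: the origin (TCP) lies midway between the tips of the shut fingers; the grasp point (between the pads) lies 19 mm behind it; y points along the fingers, z is the direction in which the jaws open and shut, and the axes are right-handed (so a half turn about y gives the same grasp; the last joint's range is limited). The gripper opens to 87 mm and grips with 3 to 60 N. Pads are 19 mm wide; open, the fingers measure 117 mm over their backs; the gripper's body (75 mm by 190 mm) begins 51 mm behind the grasp point.
Start: joints at [-48.839, 22.042, 0.453, 0, -68.411, -14.817], TCP at [0.277, -0.56, 0.197] pointing down, gripper open.
Joint ranges: [-179.83, 179.83], [-69.29, 118.12], [-61.27, 80.66], [-181.25, 117.63], [-171.15, -9.14], [-177.46, 177.46]. Speed limits (degrees/s): [159.86, 159.86, 180, 180, 180, 180].

## Interface

Orientations are given as [roll, pitch, yaw] about the fixed x, y, z axes, in that order (R = Rz(yaw) Ry(pitch) Rx(roll)).
In Python, from workcell import env gives the robot as it stands. The module is installed in compiled form; this text tells all that it offers. Calls block until the motion is done:
- env.goto(position, orientation): joint-space move of the TCP to a pose.
- env.move_straight(position, rotation=None, rate=0.15, force_limit=None): straight line of the TCP; rotation=None keeps the orientation; rate is the mean speed in m/s. With force_limit (N) it stops when the force on the tool has changed by that much, and returns True; else False.
- env.set_joints(angles): joint-space move.
- env.gripper_to(opening, grasp_force=None): opening from 0.0 (shut) to 1.0 (fully open); grasp_force is the grip in N (None keeps the last); returns when the fingers have stopped.
- env.dwell(seconds).
- env.inverse_kinematics(position, orientation): joint angles nearest the present ones, or None.
- env.read_state(): the state.
- env.grab_frame(name): name is "scene" or "top"; returns a dict with "image" (420x560x3 uint8, blue, green, red), "fx", "fy", "cx", "cy" (pixels), "D" ([k1, k2, p1, p2, k3] as OpenCV has them; the pictures are not rectified), "position" and "orientation" of the camera in the world. Camera axes: x right, y up, looking along -z (the intrinsics and any distortion apply to the point x, -y, -z); pixel columns grow to the right and rows downward; lengths in m; the calibration is good to about 2 mm. A picture is of the moment at which its call begins. There is no depth.
A pose or a line that the arm cannot do raises env.Unreachable and nothing moves.
- env.close_job(): hands the job in, once; it reports no verdict.
Trained networks look in a picture, given as the dict that the camera call returned (one of the last four; its "shot" number tells which), for a name from the list of things; names that differ only in an ending like _2 or _b are one class to them, and where a whole thing is asked for, a point or a joint stands for the part that bears it (a point fixed in the world has none). Each returns a list of dicts, best first, with "score" (0 to 1); they miss things now and then, are a little off and sometimes report something else, mostly with a low value. They report only what shows in the picture. A call takes as long as a camera call. They do not tell look-alikes from the thing itself.
- env.search_frame(picture, thing): "xyz" ([x, y, z] in m, in world coordinates, good to about 4 mm: the middle of the surface that is visible of it).
- env.trace(picture, thing): "mask" (420x560 bool, what is visible of it).
The state is a dict: "clock": time; "joint_positions": joint angles; "qvel": joint speeds; "joint_torque": joint torques, N m; "position": TCP position; "tool_rot": TCP orientation; "force": force on the tool from outside, world axes, zero at the start; "wrist_torque": the same for the moment, N m; "opening": opening from 0.0 (shut) to 1.0 (fully open).
Only numpy, scipy, OpenCV 4.12 (cv2) and the standard library are available. Lean on these libraries where they do the work, as an engineer would, in place of code of your own. Each camera call takes 0.05 s, during which the arm holds its last target.

## Task

The amber bottle in the bench clamp is open, and only one of the three black caps in the white tray has the right thread for it; from outside they look alike, so try them by screwing. Screw the cap that fits clockwise onto the bottle neck until it is fully home, leave it there, and leave the two caps that do not fit lying in the tray, closed top up. Do not knock over or push away the other things on the bench.

Things in the scene. Friction and masses are not known exactly. Their poses are not given: they have to be found in the camera images.
- bottle: fixed amber glass bottle in a dark steel clamp base (130 x 130 mm plate). Origin: centre of the base's underside, on the upright neck axis; z up. Body 74 mm across (86 at the black collar, 30 to 44 mm up) to 58 mm above the bench, shoulder to 75.5 mm, then a neck 28 mm across to the rim at 105 mm, with a thread of 40 mm outer diameter, ridges 3.6 mm thick.
- neck_rim (a point): centre of the bottle neck's rim, 105 mm above the bench. The thread is right-hand, four-start, starts at the rim; a fitting cap sinks 40 mm per full clockwise turn (seen from above), 6.4 mm per radian. Set straight down, unturned, it rests with its lower edge 84 to 95 mm above the bench, as its turn happens to fall (sideways play 2 mm; above 96 mm its edge sits on the thread, off centre).
- seat (a point): where the centre of a cap's lower edge lies when it is home, 79 mm above the bench on the neck axis: the rim then meets the inside of the cap's top. A fitting cap gets there by 50 to 145 degrees of clockwise turn from where it first rests. A cap that does not fit jams with its lower edge about 90 mm above the bench or higher.
- tray: fixed shallow white tray 150 mm (its x) by 380 mm (its y), rim 12 mm high, walls and floor 4 mm thick (floor top 4 mm above the bench). Origin: centre of its underside; the caps stand in a row along its y, about 115 mm apart.
- cap_a: one of three black ribbed screw caps, alike from outside: 53 mm across, 30 mm tall, about 45 g, open below, bore 44 mm, 26 mm deep. Inside are thread lugs, their undersides 8.6 mm above the lower edge, differing in number and height; only one cap's lugs suit the bottle. Its yaw tells nothing of its lugs. Origin: centre of the lower edge; z up through the closed top.
- cap_b: one of three black ribbed screw caps, alike from outside: 53 mm across, 30 mm tall, about 45 g, open below, bore 44 mm, 26 mm deep. Inside are thread lugs, their undersides 8.6 mm above the lower edge, differing in number and height; only one cap's lugs suit the bottle. Its yaw tells nothing of its lugs. Origin: centre of the lower edge; z up through the closed top.
- cap_c: one of three black ribbed screw caps, alike from outside: 53 mm across, 30 mm tall, about 45 g, open below, bore 44 mm, 26 mm deep. Inside are thread lugs, their undersides 8.6 mm above the lower edge, differing in number and height; only one cap's lugs suit the bottle. Its yaw tells nothing of its lugs. Origin: centre of the lower edge; z up through the closed top.
- stopper: bystander: dark rubber stopper, 26 mm across, 26 mm tall, in the tray; loose, not to be disturbed. Origin: centre of its underside.
- vial: bystander: small glass vial, 26 mm across, 55 mm tall; loose, not to be disturbed. Origin: centre of its underside.
- beaker: bystander: glass beaker, 70 mm across, 90 mm tall; loose, not to be disturbed. Origin: centre of its underside.
- reagent1: bystander: closed amber bottle, 68 mm across, 150 mm tall; loose, not to be disturbed. Origin: centre of its underside.
- reagent2: bystander: closed amber bottle, 60 mm across, 130 mm tall; loose, not to be disturbed. Origin: centre of its underside.
- weighing_pot: bystander: low glass pot with steel lid, 48 mm across, 45 mm tall; loose, not to be disturbed. Origin: centre of its underside.
There are look-alikes about, which are no part of the job. Leave any purple or yellow look-alike of the cap_b alone.

How it is judged:
By the outcome, as a careful person would: the job done as asked, in the order asked, and still so for the second after the job is handed in, with the robot touching nothing.
It also fails if it takes over 72 s, if anything falls off the work surface, if the arm or the gripper's body presses on something with over 40 N, if the wrist force passes 120 N, or if a joint passes its speed limit or range.

## Working session

There is one attempt and no reset: what is moved stays moved. The work goes in short steps, each a Python script; the robot and the scene stay as the last script left them, time stands still between calls to the robot, and variables do not carry over. Pictures are saved under pics/ and viewed, and the job is handed in when it is done.

```bash
ls; mkdir -p pics; python3 - <<'E'
from workcell import env
import cv2, json
for n in ("scene","top"):
    p=env.grab_frame(n)
    cv2.imwrite(f"pics/{n}0.png",p["image"])
    print(n,{k:v for k,v in p.items() if k!="image"})
    for t in ["cap_a","bottle","tray","stopper","vial","beaker","reagent1","weighing_pot"]:
        print(t,[(round(d["score"],2),[round(float(v),3) for v in d["xyz"]]) for d in env.search_frame(p,t)])
s=env.read_state();print(s)
E
```

```text
pics
scene {'fx': 442.5330632005847, 'fy': 442.5330632005847, 'cx': 283.55471691160596, 'cy': 202.79235347223877, 'D': array([-0.06823921,  0.        ,  0.        ,  0.        ,  0.        ]), 'position': array([ 1.06367962, -0.44617613,  0.73692621]), 'orientation': array([47.77627374, -1.15851551, 46.28234308]), 'shot': 1}
cap_a [(0.98, [0.375, -0.145, 0.028]), (0.94, [0.546, -0.16, 0.032]), (0.71, [0.385, -0.023, 0.032]), (0.69, [0.558, -0.053, 0.039]), (0.56, [0.54, -0.29, 0.034])]
bottle [(0.76, [0.514, 0.175, 0.037])]
tray [(0.61, [0.566, -0.199, 0.002])]
stopper [(0.55, [0.611, -0.123, 0.031])]
vial [(0.74, [0.382, 0.111, 0.037])]
beaker [(0.61, [0.705, 0.052, 0.064])]
reagent1 [(0.63, [0.749, 0.288, 0.081]), (0.57, [0.656, 0.38, 0.074])]
weighing_pot [(0.82, [0.441, 0.352, 0.033])]
top {'fx': 522.7364280407019, 'fy': 522.7364280407019, 'cx': 275.0296743401791, 'cy': 205.26972906246522, 'D': array([-0.14643393,  0.        ,  0.        ,  0.        ,  0.        ]), 'position': array([0.41941013, 0.04013531, 1.4064493 ]), 'orientation': array([  6.84457111,  -0.34203897, -90.421
[... 622 characters left out ...]
.51, [0.734, 0.305, 0.103])]
{'clock': 0.9, 'joint_positions': array([-4.88396289e+01,  2.20393280e+01,  4.51102687e-01, -1.71277461e-04,
       -6.84105623e+01, -1.48170216e+01]), 'qvel': array([-0.06392108, -0.06098963,  0.09175319, -0.05423844,  0.06760911,
        0.1715631 ]), 'joint_torque': array([-2.63514522e-05, -3.90455675e+01,  1.87623185e+01,  4.22432587e+00,
        1.55579997e-02, -1.92105404e-05]), 'position': array([ 0.2773532 , -0.56005391,  0.196564  ]), 'tool_rot': array([-9.00011313e+01, -4.64013040e-04,  2.63432865e+01]), 'force': array([ 0.09841321, -0.4034356 , -0.4643117 ]), 'wrist_torque': array([-0.08317678,  0.05509045, -0.01964748]), 'opening': 0.9999801408880906}
```

View pics/scene0.png

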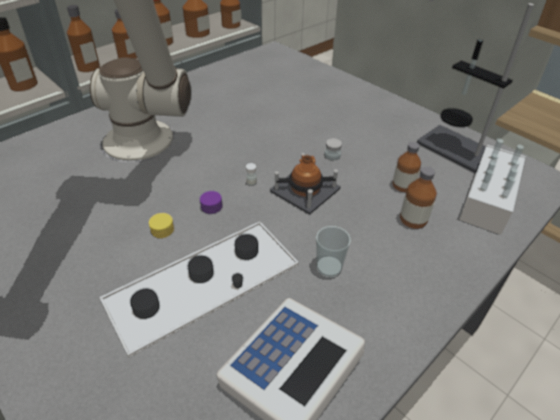

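View pics/top0.png

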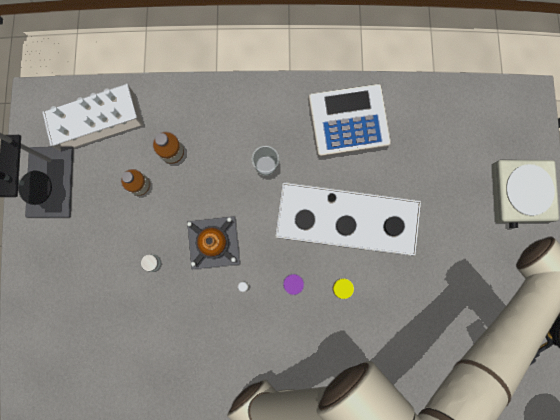

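The top view shows the three black caps in the tray at about (305,219), (346,225) and (394,226), and the open bottle's rim at (210,241). The purple (293,284) and yellow (344,288) look-alikes are outside the tray. I'll refine positions by fitting projected silhouettes in both views.

```bash
cat > h.py <<'E'
from workcell import env
import cv2, numpy as np
from scipy.optimize import least_squares, minimize
from scipy.spatial.transform import Rotation as Ro
def proj(p,X):
    X=np.atleast_2d(X).astype(float)
    R=Ro.from_euler('xyz',p["orientation"],degrees=True).as_matrix()
    F=np.diag([1,-1,-1.])
    Rc=F@R.T; t=-Rc@p["position"]
    K=np.array([[p["fx"],0,p["cx"]],[0,p["fy"],p["cy"]],[0,0,1]])
    return cv2.projectPoints(X,cv2.Rodrigues(Rc)[0],t,K,np.array(p["D"],float))[0].reshape(-1,2)
def ring(x,y,z,r,n=48):
    a=np.linspace(0,2*np.pi,n,endpoint=False)
    return np.c_[x+r*np.cos(a),y+r*np.sin(a),np.full(n,z)]
def hullmask(p,pts,s=4,shape=(420,560)):
    uv=proj(p,pts); h=cv2.convexHull(uv.astype(np.float32))
    m=np.zeros((shape[0]*s,shape[1]*s),np.uint8)
    cv2.fillPoly(m,[np.round((h+0.5)*s-0.5).astype(np.int32)],255)
    return cv2.resize(m,shape[::-1],interpolation=cv2.INTER_AREA)/255.
def centroid(m):
    ys,xs=np.mgrid[:m.shape[0],:m.shape[1]]
    return np.array([(m*xs).sum(),(m*ys).sum()])/m.sum()
def crop(p,c,r,s,name):
    u,v=map(int,c); im=p["image"][max(v-r,0):v+r,max(u-r,0):u+r]
    cv2.imwrite(name,cv2.resize(im,None,fx=s,fy=s,interpolation=cv2.INTER_CUBIC))
E
python3 - <<'E'
from h import *
P=[env.grab_frame(n) for n in("scene","top")]
import pickle; pickle.dump(P,open("P0.pkl","wb"))
guess=[[.548,-.049],[.532,-.152],[.526,-.287]]
for g in guess:
    res=[]
    for p in P:
        pts=lambda x,y:np.r_[ring(x,y,.004,.0265),ring(x,y,.034,.0265)]
        g3=cv2.cvtColor(p["image"],cv2.COLOR_BGR2GRAY).astype(float)
        pre=cv2.dilate((hullmask(p,pts(*g))>0).astype(np.uint8),np.ones((15,15)))
        w=np.clip((130-g3)/(130-40),0,1)*pre
        # connected
        n,l=cv2.connectedComponents((w>.4).astype(np.uint8)); k=np.argmax(np.bincount(l[l>0])); w=w*cv2.dilate((l==k).astype(np.uint8),np.ones((3,3)))
        c=centroid(w)
        f=lambda q:centroid(hullmask(p,pts(*q)))-c
        s=least_squares(f,g,diff_step=.01)
        res.append(s.x); print(p["shot"],s.x.round(4),c.round(1),"area",w.sum().round(),hullmask(p,pts(*s.x)).sum().round())
uv=proj(P[0],[.5,.19,.1])[0];crop(P[0],uv,50,7,"pics/b_scene.png");print(uv)
uv=proj(P[1],[.5,.19,.1])[0];crop(P[1],uv,50,7,"pics/b_top.png");print(uv)
for t in["bottle","neck_rim"]:
  for p in P:
    print(t,[(d["score"],d["xyz"]) for d in env.search_frame(p,t)])
E
```

```text
3 [ 0.5494 -0.0471] [246.  246.7] area 424.0 585.0
4 [ 0.5474 -0.0476] [304.5 219.3] area 232.0 340.0
3 [ 0.5324 -0.1569] [200.1 268.9] area 469.0 653.0
4 [ 0.5311 -0.157 ] [345.5 225.1] area 255.0 348.0
3 [ 0.5296 -0.2871] [144.4 303.5] area 557.0 775.0
4 [ 0.5277 -0.2865] [393.4 226. ] area 286.0 361.0
[307.56351085 162.33352365]
[211.84238546 235.88302132]
bottle [(0.77, [0.5113, 0.1757, 0.0344])]
bottle []
neck_rim [(0.87, [0.5122, 0.1761, 0.036]), (0.39, [0.5538, -0.0521, 0.0362])]
neck_rim [(0.7, [0.4855, 0.1893, 0.0126]), (0.55, [0.4378, 0.3601, 0.0415])]
```

```bash
python3 -c "
import cv2,numpy as np
a=cv2.imread('pics/b_scene.png');b=cv2.imread('pics/b_top.png')
cv2.imwrite('pics/b_both.png',cv2.resize(np.hstack([a,b]),(800,400)))"
```

```text
(no output)
```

View pics/b_both.png

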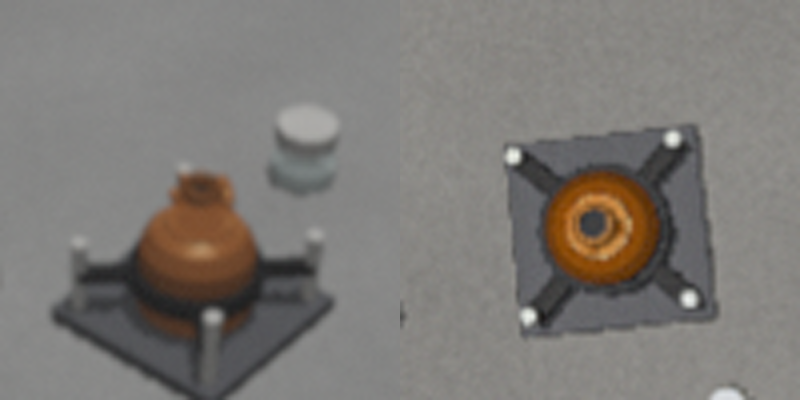

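```bash
python3 - <<'E'
from h import *
import pickle; P=pickle.load(open("P0.pkl","rb"))
def model(p,x,y):
    body=hullmask(p,np.r_[ring(x,y,.044,.037),ring(x,y,.058,.037)])
    # shoulder + neck
    sh=hullmask(p,np.r_[ring(x,y,.058,.037),ring(x,y,.0755,.016)])
    nk=hullmask(p,np.r_[ring(x,y,.0755,.014),ring(x,y,.105,.014)])
    th=hullmask(p,np.r_[ring(x,y,.08,.018),ring(x,y,.101,.018)])
    return np.maximum.reduce([body,sh,nk,th])
for p in P:
    im=p["image"].astype(float); sat=im[...,2]-im[...,0]
    c0=proj(p,[.486,.19,.06])[0]
    pre=np.zeros((420,560),np.uint8); cv2.circle(pre,tuple(int(v) for v in c0),38,1,-1)
    w=np.clip(sat/60,0,1)*(sat>20)*pre
    # fill the dark bore
    w=cv2.morphologyEx(w.astype(np.float32),cv2.MORPH_CLOSE,cv2.getStructuringElement(cv2.MORPH_ELLIPSE,(9,9)))
    if p["shot"]%2==1: # scene: drop below collar
        pass
    f=lambda q:((model(p,*q)-w)**2).sum()
    best=None
    s=minimize(f,[.486,.19],method="Nelder-Mead",options=dict(initial_simplex=[[.486,.19],[.495,.19],[.486,.18]],xatol=1e-4,fatol=.1))
    print(s.x.round(4),s.fun.round(1),w.sum(),model(p,*s.x).sum())
    m=model(p,*s.x)
    ov=p["image"].copy(); cs,_=cv2.findContours((m>.5).astype(np.uint8),cv2.RETR_EXTERNAL,cv2.CHAIN_APPROX_NONE)
    cv2.drawContours(ov,cs,-1,(0,255,0),1)
    q=dict(p);q["image"]=ov;crop(q,c0,45,9,f"pics/fit{p['shot']%2}.png")
    print("rim uv",proj(p,[*s.x,.105]))
    # tray/stopper check later
a=cv2.imread('pics/fit1.png');b=cv2.imread('pics/fit0.png')
cv2.imwrite('pics/fit.png',cv2.resize(np.hstack([a,b]),(800,400)))
E
```

```text
[0.4903 0.1988] 88.6 732.11664 711.913725490196
rim uv [[307.30454223 157.37802601]]
[0.4883 0.1974] 9.8 636.3334 661.4705882352941
rim uv [[208.62006226 240.47292023]]
```

View pics/fit.png

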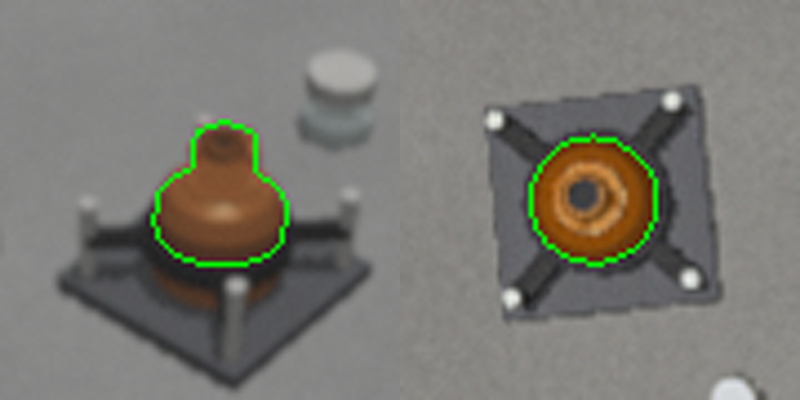

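```bash
python3 - <<'E'
from h import *
for pos in([.489,.198,.14],[.548,-.047,.05],[.532,-.157,.05],[.529,-.287,.05]):
  for y in range(-180,180,30):
    q=env.inverse_kinematics(pos,[-90,0,y]); print(pos,y,None if q is None else np.round(q,0))
print(env.read_state()["clock"])
E
```

```text
[0.489, 0.198, 0.14] -180 [ 40.  15. -18.   0. -57.  50.]
[0.489, 0.198, 0.14] -150 [ 40.  15. -18.   0. -57.  80.]
[0.489, 0.198, 0.14] -120 [ 40.  15. -18.   0. -57. 110.]
[0.489, 0.198, 0.14] -90 [ 40.  15. -18.   0. -57. 140.]
[0.489, 0.198, 0.14] -60 [ 40.  15. -18.   0. -57. 170.]
[0.489, 0.198, 0.14] -30 [  40.   15.  -18.    0.  -57. -160.]
[0.489, 0.198, 0.14] 0 [  40.   15.  -18.   -0.  -57. -130.]
[0.489, 0.198, 0.14] 30 [  40.   15.  -18.   -0.  -57. -100.]
[0.489, 0.198, 0.14] 60 [ 40.  15. -18.   0. -57. -70.]
[0.489, 0.198, 0.14] 90 [ 40.  15. -18.   0. -57. -40.]
[0.489, 0.198, 0.14] 120 [ 40.  15. -18.   0. -57. -10.]
[0.489, 0.198, 0.14] 150 [ 40.  15. -18.   0. -57.  20.]
[0.548, -0.047, 0.05] -180 [ 12.  24. -21.   0. -45.  78.]
[0.548, -0.047, 0.05] -150 [ 12.  24. -21.   0. -45. 108.]
[0.548, -0.047, 0.05] -120 [ 12.  24. -21.   0. -45. 138.]
[0.548, -0.047, 0.05] -90 [ 12.  24. -21.   0. -45. 168.]
[0.548, -0.047, 0.05] -60 [  12.   24.  -21.   -0.  -45. -162.]
[0.548, -0.047, 0.05] -30 [  12.   24.  -21.   -0.  -45. -132.]
[0.548, -0.047, 0.05] 0 [  12.   24. 
[... 1006 characters left out ...]
 0.05] -180 [-13.  28. -13.   0. -49. 103.]
[0.529, -0.287, 0.05] -150 [-13.  28. -13.   0. -49. 133.]
[0.529, -0.287, 0.05] -120 [-13.  28. -13.   0. -49. 163.]
[0.529, -0.287, 0.05] -90 [ -13.   28.  -13.   -0.  -49. -167.]
[0.529, -0.287, 0.05] -60 [ -13.   28.  -13.   -0.  -49. -137.]
[0.529, -0.287, 0.05] -30 [ -13.   28.  -13.   -0.  -49. -107.]
[0.529, -0.287, 0.05] 0 [-13.  28. -13.  -0. -49. -77.]
[0.529, -0.287, 0.05] 30 [-13.  28. -13.   0. -49. -47.]
[0.529, -0.287, 0.05] 60 [-13.  28. -13.   0. -49. -17.]
[0.529, -0.287, 0.05] 90 [-13.  28. -13.   0. -49.  13.]
[0.529, -0.287, 0.05] 120 [-13.  28. -13.   0. -49.  43.]
[0.529, -0.287, 0.05] 150 [-13.  28. -13.   0. -49.  73.]
1.2
```

```bash
cat >> h.py <<'E'
D=lambda yaw:[-90,0,yaw]
B=np.array([.4893,.198])
def st(msg=""):
    s=env.read_state(); print(msg,"t",round(s["clock"],2),"p",np.round(s["position"]*1000,1),"F",np.round(s["force"],1),"M",np.round(s["wrist_torque"],2),"op",round(s["opening"]*87,1),"j6",round(s["joint_positions"][5],1),"rot",np.round(s["tool_rot"],1)); return s
def pick(xy,z=.007,f=25):
    env.goto([*xy,.06],D(0)); 
    env.move_straight([*xy,z],rate=.15)
    env.gripper_to(.5,grasp_force=5); st("sq1")
    env.gripper_to(.82)
    env.move_straight([*xy,z],D(45),rate=.2) if False else None
    env.goto([*xy,z],D(90))
    env.gripper_to(.3,grasp_force=f); st("sq2")
E
python3 - <<'E'
from h import *
xy=[.5484,-.0474]
env.goto([*xy,.06],D(0)); st("above")
env.gripper_to(.85,grasp_force=5)
env.move_straight([*xy,.007],rate=.15); st("down")
env.gripper_to(.3,grasp_force=5); st("sq1")
p=env.grab_frame("top"); cv2.imwrite("pics/sq1.png",p["image"])
E
```

```text
above t 3.33 p [548.5 -48.   60.2] F [ 0.  -0.6  0.2] M [-0.02  0.   -0.01] op 87.0 j6 -101.9 rot [-90.  -0.  -0.]
down t 4.41 p [548.7 -47.4   7.1] F [ 0.2  0.7 -0.5] M [-0.03 -0.04  0.  ] op 74.0 j6 -101.9 rot [-90.   0.   0.]
sq1 t 4.95 p [548.8 -47.3   7.6] F [ 0.4 -0.3  2.8] M [ 0.06  0.1  -0.07] op 51.0 j6 -101.9 rot [-90.   -0.1   0. ]
```

View pics/sq1.png

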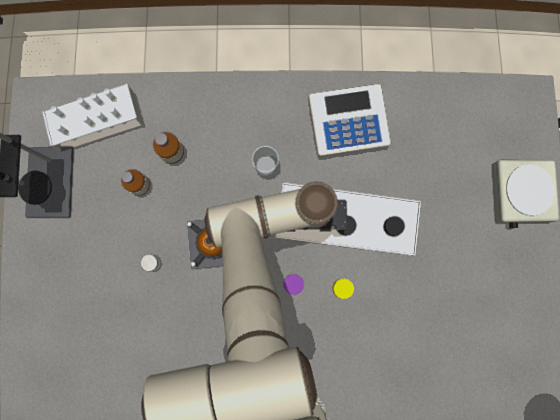

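```bash
python3 - <<'E'
from h import *
xy=[.5484,-.0474]
env.gripper_to(.85); st("op")
env.move_straight([*xy,.010],D(90),rate=.02); st("rot")
env.gripper_to(.3,grasp_force=25); st("sq2")
env.move_straight([*xy,.14],rate=.2); st("up")
for n in("scene","top"):
    p=env.grab_frame(n); c=proj(p,[*xy,.14])[0]; crop(p,c,60,6,f"pics/lift_{n}.png")
a=cv2.imread('pics/lift_scene.png');b=cv2.imread('pics/lift_top.png')
cv2.imwrite('pics/lift.png',cv2.resize(np.hstack([a,b]),(800,400)))
E
```

```text
op t 5.72 p [548.4 -47.4   7. ] F [-0.8  0.8  0.7] M [-0.02 -0.02  0.06] op 73.8 j6 -101.9 rot [-90.   0.  -0.]
rot t 7.43 p [548.4 -47.4  10. ] F [ 0.   0.7 -0.4] M [ 0.01  0.08 -0.01] op 74.1 j6 -12.0 rot [-90.  -0.  90.]
sq2 t 8.47 p [548.4 -47.4  10. ] F [-1.   0.2 -0.3] M [0.01 0.07 0.01] op 26.3 j6 -11.9 rot [-90.   0.  90.]
up t 9.27 p [547.3 -47.4 138.8] F [-0.9 -0.7  0.2] M [ 0.06  0.13 -0.03] op 25.8 j6 -11.9 rot [-89.9  -0.   90. ]
```

View pics/lift.png

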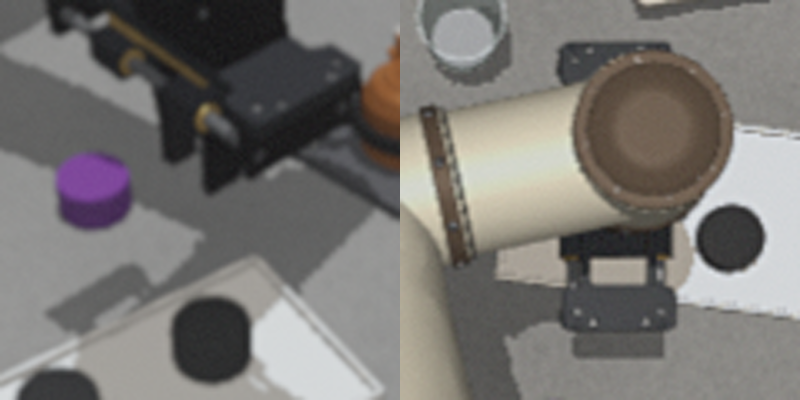

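The lift shows an empty gripper: the jaws closed to 26 mm and the cap is still in the tray (scene crop, 210,338). I'll relocate it.

```bash
cat >> h.py <<'E'
def fitcap(p,g,z=.004):
    pts=lambda x,y:np.r_[ring(x,y,z,.0265),ring(x,y,z+.030,.0265)]
    g3=cv2.cvtColor(p["image"],cv2.COLOR_BGR2GRAY).astype(float)
    pre=cv2.dilate((hullmask(p,pts(*g))>0).astype(np.uint8),np.ones((15,15)))
    w=np.clip((130-g3)/(130-40),0,1)*pre
    n,l=cv2.connectedComponents((w>.4).astype(np.uint8)); k=np.argmax(np.bincount(l[l>0])) ; w=w*cv2.dilate((l==k).astype(np.uint8),np.ones((3,3)))
    c=centroid(w)
    s=least_squares(lambda q:centroid(hullmask(p,pts(*q)))-c,g,diff_step=.01)
    return s.x,c,w.sum(),hullmask(p,pts(*s.x)).sum()
E
python3 - <<'E'
from h import *
p=env.grab_frame("scene"); cv2.imwrite("pics/s2.png",p["image"])
print([(round(d["score"],2),np.round(d["xyz"],3)) for d in env.search_frame(p,"cap_a")])
E
```

```text
[(0.98, array([ 0.384, -0.024,  0.03 ])), (0.91, array([ 0.555, -0.057,  0.036])), (0.78, array([ 0.38 , -0.145,  0.032])), (0.66, array([ 0.538, -0.293,  0.035]))]
```

View pics/s2.png

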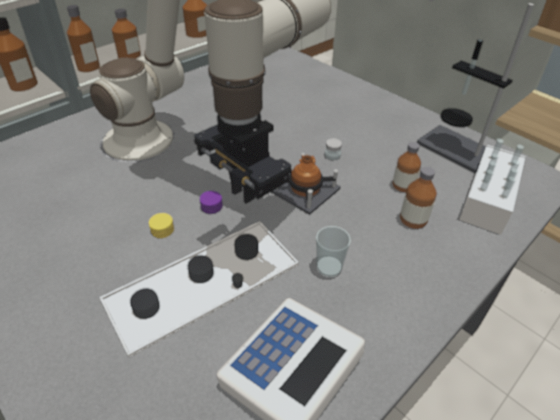

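```bash
python3 - <<'E'
from h import *
import pickle
P=pickle.load(open("P0.pkl","rb"))
p=env.grab_frame("scene")
for q in(P[0],p): print(fitcap(q,[.548,-.05]))
print(proj(p,env.read_state()["position"]))
crop(P[0],(246,246),20,16,"pics/z0.png");crop(p,(246,246),20,16,"pics/z1.png")
a=cv2.imread('pics/z0.png');b=cv2.imread('pics/z1.png')
c=proj(p,env.read_state()["position"])[0]
o=p["image"].copy(); 
q=dict(p);crop(q,c,40,10,"pics/z2.png");d=cv2.imread("pics/z2.png");cv2.circle(d,(400,400),5,(0,255,0),-1)
cv2.imwrite('pics/z.png',cv2.resize(np.hstack([cv2.resize(x,(640,640)) for x in(a,b,d)]),(798,266)))
E
```

```text
(array([ 0.54939157, -0.04718455]), array([246.00013117, 246.74516645]), np.float64(423.5444444444445), np.float64(585.8901960784314))
(array([ 0.54861074, -0.04662144]), array([245.97384518, 246.42232065]), np.float64(474.1), np.float64(585.1725490196079))
[[243.15611272 205.86939678]]
```

View pics/z.png

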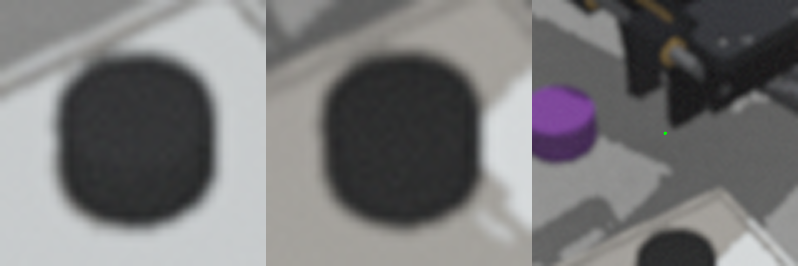

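```bash
python3 - <<'E'
from h import *
p=env.grab_frame("scene"); s=st(); T=s["position"]; half=s["opening"]*.087/2
ims=[]
for h in(0,.01,.02):
    im=cv2.resize(p["image"],None,fx=8,fy=8,interpolation=cv2.INTER_CUBIC)
    for sg in(1,-1):
        pts=np.array([[sg*half,-.0095,h],[sg*half,.0095,h],[sg*(half+.012),.0095,h],[sg*(half+.012),-.0095,h]])+T
        uv=np.round(proj(p,pts)*8+3.5).astype(int); cv2.polylines(im,[uv],True,(0,255,0) if sg>0 else (0,255,255),2)
    c=(proj(p,T)[0]*8).astype(int); ims.append(im[c[1]-220:c[1]+100,c[0]-130:c[0]+130])
cv2.imwrite("pics/ov.png",np.hstack(ims))
E
```

```text
t 9.57 p [548.  -47.5 139. ] F [-0.5  0.1 -0.3] M [-0.07  0.04  0.06] op 26.0 j6 -11.9 rot [-89.9   0.   90. ]
```

View pics/ov.png

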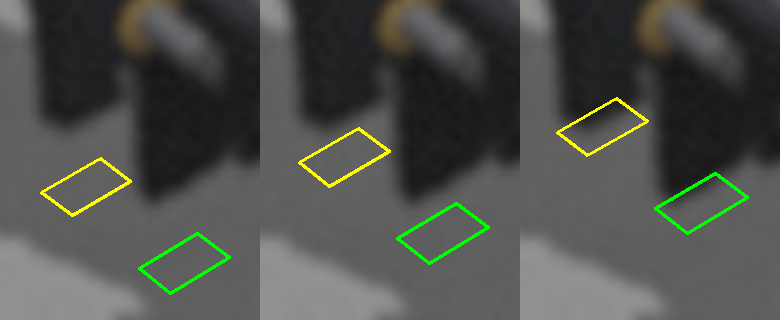

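```bash
python3 - <<'E'
from h import *
xy=[.5484,-.0474]
env.gripper_to(.85,grasp_force=5)
env.move_straight([*xy,.010],D(90),rate=.2); st("low")
r=env.move_straight([*xy,-.025],D(90),rate=.03,force_limit=4); s=st(f"touch {r}")
z=s["position"][2]
env.move_straight([*xy,z+.004],D(90),rate=.03); st("back")
env.gripper_to(.3); st("sq1")
p=env.grab_frame("scene");crop(p,(246,246),50,7,"pics/g1.png")
E
```

```text
low t 11.4 p [549.4 -47.3  10.8] F [-0.3 -0.2  0. ] M [-0.02  0.07  0.01] op 73.9 j6 -11.9 rot [-90.1   0.   90. ]
touch True t 12.36 p [548.1 -47.5 -21.5] F [-0.7 -0.2  4. ] M [ 0.1   0.17 -0.  ] op 73.7 j6 -11.9 rot [-89.9   0.   90. ]
back t 12.67 p [548.4 -47.4 -17.5] F [ 0.8 -0.3  0. ] M [0.04 0.07 0.02] op 74.2 j6 -11.9 rot [-90.  -0.  90.]
sq1 t 13.18 p [548.3 -47.4 -17.6] F [ 0.6  0.2 -0.6] M [-0.03  0.08  0.01] op 53.4 j6 -11.9 rot [-90.   0.  90.]
```

View pics/g1.png

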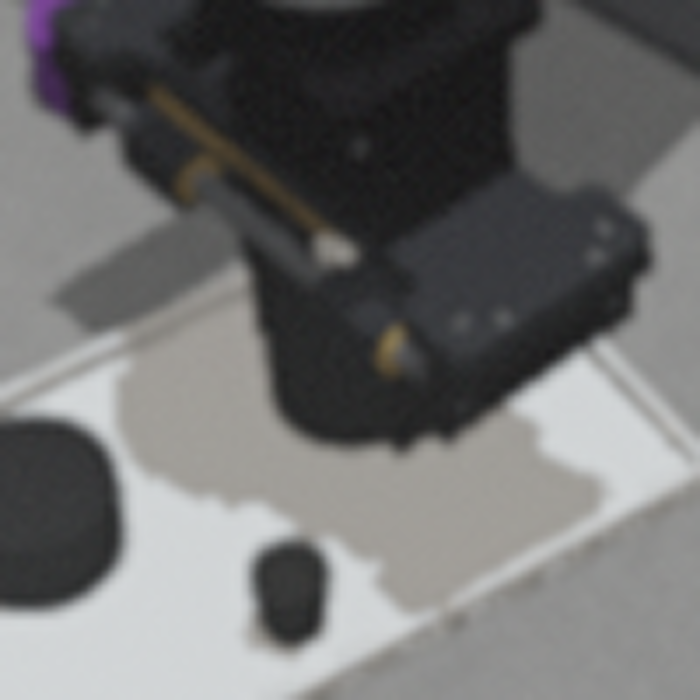

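```bash
python3 - <<'E'
from h import *
xy=[.5484,-.0474]
env.gripper_to(.8)
p=env.grab_frame("scene")
env.goto([*xy,-.0175],D(180)); st("rot")
env.gripper_to(.3,grasp_force=25); st("sq2")
env.move_straight([*xy,.12],rate=.25); st("up")
env.goto([*B,.120],D(200)); env.dwell(.1); st("over")
for n in("scene","top"):
    p=env.grab_frame(n); c=proj(p,[*B,.12])[0]; crop(p,c,50,7,f"pics/lift_{n}.png")
    if n=="scene": import pickle; pickle.dump(p,open("P1.pkl","wb"))
a=cv2.imread('pics/lift_scene.png');b=cv2.imread('pics/lift_top.png')
cv2.imwrite('pics/lift2.png',cv2.resize(np.hstack([a,b]),(800,400)))
E
```

```text
rot t 15.3 p [548.4 -47.4 -17.5] F [-0.1  0.1  0.1] M [-0.07  0.13 -0.03] op 69.6 j6 78.0 rot [-90.  -0. 180.]
sq2 t 15.76 p [548.4 -47.4 -17.5] F [ 0.3 -1.   0.5] M [-0.03  0.11 -0.05] op 52.8 j6 78.1 rot [-90.   0. 180.]
up t 16.46 p [547.1 -47.4 118.8] F [-0.5 -0.4 -1.1] M [-0.04  0.2   0.01] op 52.5 j6 78.1 rot [-9.0e+01 -1.0e-01  1.8e+02]
over t 17.55 p [489.6 196.7 119.6] F [ 0.4 -0.  -0.7] M [-0.15  0.06  0.01] op 53.0 j6 70.4 rot [-9.000e+01 -1.000e-01 -1.601e+02]
```

View pics/lift2.png

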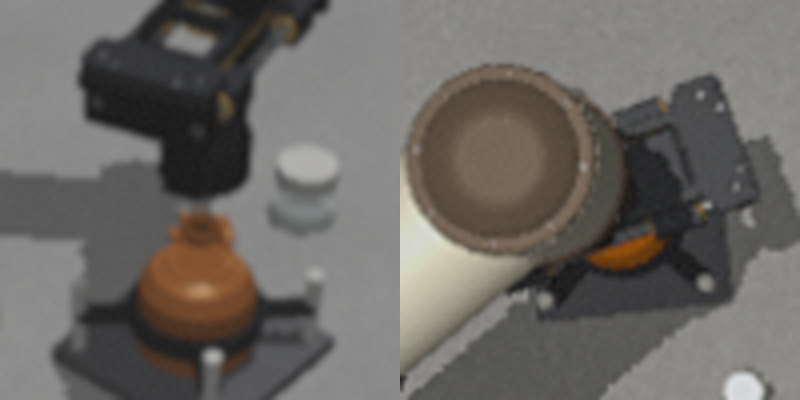

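```bash
cat >> h.py <<'E'
OFF=.0215
def lower(yaw,e0=.109,e1=.081,off=OFF,fl=4):
    env.move_straight([*B,e0-off],D(yaw),rate=.15)
    r=env.move_straight([*B,e1-off],D(yaw),rate=.03,force_limit=fl)
    s=st(f"lower {r}"); print("edge mm",round((s["position"][2]+off)*1000,1)); return s["position"][2]+off
E
python3 - <<'E'
from h import *
e=lower(200)
E
```

```text
lower True t 18.77 p [489.2 197.9  63.4] F [-0.7 -0.8  3.7] M [-0.13  0.28 -0.01] op 52.8 j6 70.3 rot [-9.0e+01 -1.0e-01 -1.6e+02]
edge mm 84.9
```

```bash
cat >> h.py <<'E'
def turn(yaw,z,total,step=15,zmin=None,fz=10,mz=1.0):
    """clockwise; follow helix with force feedback. returns yaw,z"""
    done=0
    while done<total:
        yaw-=step; done+=step
        z-=step/360*.040
        s=env.read_state(); 
        if zmin: z=max(z,zmin)
        env.move_straight([*B,z],D(yaw),rate=.02)
        s=env.read_state(); F=s["force"]; M=s["wrist_torque"]
        print(done,"t",round(s["clock"],2),"z",np.round(s["position"]*1000,1),"cmd",round(z*1000,1),"F",np.round(F,1),"M",np.round(M,2))
        if F[2]>fz: z+=.0008
        if F[2]>25 or abs(M[2])>mz or np.hypot(F[0],F[1])>20: print("stop"); break
    return yaw,z
E
python3 - <<'E'
from h import *
z=env.read_state()["position"][2]
turn(200,z,45,15)
E
```

```text
15 t 19.18 z [489.7 198.1  61.8] cmd 61.7 F [-0.3  0.3  1.3] M [-0.27 -0.11 -0.05]
30 t 19.59 z [489.5 198.   60.2] cmd 60.1 F [0.2 0.2 1.8] M [-0.23 -0.09 -0.07]
45 t 20.0 z [489.5 198.   58.5] cmd 58.4 F [ 1.4 -0.2  0.7] M [-0.27 -0.12 -0.03]
```

```bash
python3 - <<'E'
from h import *
turn(155,.0584,30,5,fz=100,mz=.5)
E
```

```text
5 t 20.25 z [489.  197.8  57.5] cmd 57.8 F [-0.1 -0.2 -0.3] M [-0.12  0.07 -0.02]
10 t 20.5 z [489.4 198.1  57.5] cmd 57.3 F [-0.3 -0.2  1.6] M [-0.16  0.18  0.01]
15 t 20.75 z [489.8 198.3  57.5] cmd 56.7 F [-0.6  0.3  5.7] M [-0.13  0.25 -0.  ]
20 t 21.0 z [490.3 198.5  57.4] cmd 56.2 F [-0.5 -0.4  7.2] M [-0.18  0.22 -0.01]
25 t 21.25 z [490.8 198.8  57.4] cmd 55.6 F [ 0.4 -0.2  9.4] M [-0.23  0.25 -0.05]
30 t 21.5 z [491.  198.7  57.4] cmd 55.1 F [-1.   0.4 11.9] M [-0.41  0.44 -0.06]
```

```bash
cat > t2.py <<'E'
from h import *
yaw=125
for k in range(8):
    yaw-=8
    env.move_straight([*B,.0565],D(yaw),rate=.03)
    s=st(f"{125-yaw}")
    if abs(s["wrist_torque"][2])>.4: break
p=env.grab_frame("scene"); c=proj(p,[*B,.09])[0]; crop(p,c,50,8,"pics/home1.png")
E
python3 t2.py
```

```text
8 t 21.79 p [490.  197.8  57.4] F [-0.4 -2.2  7. ] M [-0.75 -0.08 -0.14] op 52.8 j6 -12.4 rot [-90.1   0.  117.3]
16 t 22.08 p [489.9 198.1  57.2] F [ 0.6 -1.8  6.1] M [-0.47  0.09  0.29] op 53.0 j6 -20.3 rot [-90.1   0.  109.4]
24 t 22.38 p [489.9 198.3  57.1] F [ 0.  -0.5  5.6] M [-0.24  0.03  0.32] op 53.0 j6 -28.3 rot [-90.1  -0.  101.4]
32 t 22.67 p [489.9 198.4  56.9] F [ 1.  -0.4  4.9] M [-0.1  -0.08  0.35] op 52.7 j6 -36.3 rot [-90.1  -0.   93.4]
40 t 22.96 p [490.  198.6  56.8] F [1.2 0.4 4.9] M [ 0.19 -0.33  0.46] op 52.7 j6 -44.3 rot [-90.1  -0.1  85.4]
```

View pics/home1.png

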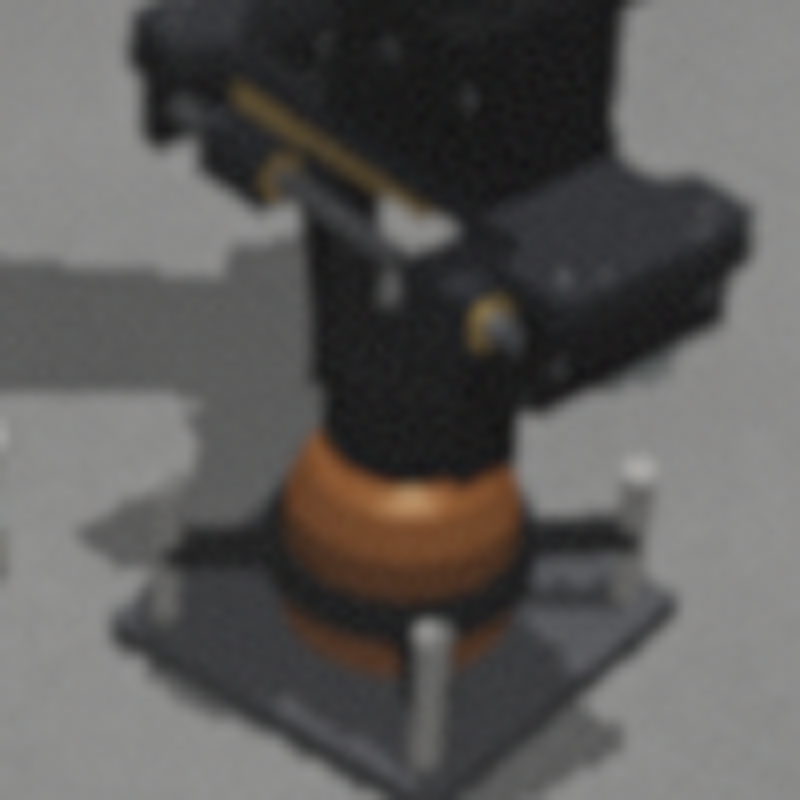

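Torque has risen to 0.46 N m at the expected height, so the cap looks home. Next is a gentle pull test, then I'll release and look.

```bash
python3 - <<'E'
from h import *
s=env.read_state();z=s["position"][2]
r=env.move_straight([*B,z+.004],D(85),rate=.02,force_limit=9); st(f"pull {r}")
env.move_straight([*B,.0575],D(85),rate=.03); st("back")
env.gripper_to(.8); st("open")
env.move_straight([*B,.15],rate=.2)
env.goto([.45,-.25,.25],D(90))
P=[env.grab_frame(n) for n in("scene","top")]; st("end")
import pickle; pickle.dump(P,open("P3.pkl","wb"))
ims=[]
for p in P:
    im=cv2.resize(p["image"],None,fx=8,fy=8,interpolation=cv2.INTER_CUBIC)
    for z in(.079,.109):
        cv2.polylines(im,[np.round(proj(p,ring(*B,z,.0265))*8+3.5).astype(int)],True,(0,255,0),1)
    c=(proj(p,[*B,.09])[0]*8).astype(int); ims.append(im[c[1]-200:c[1]+200,c[0]-200:c[0]+200])
cv2.imwrite("pics/end.png",np.hstack(ims)); cv2.imwrite("pics/end_s.png",P[0]["image"])
E
```

```text
pull True t 23.22 p [490.  198.6  56.9] F [-0.1  1.   0.6] M [0.12 0.08 0.46] op 52.9 j6 -44.4 rot [-90.1  -0.1  85.2]
back t 23.47 p [489.9 198.6  57. ] F [ 4.9  2.6 -4.6] M [ 0.59 -1.34  0.58] op 53.0 j6 -44.6 rot [-90.1  -0.1  85.1]
open t 24.1 p [489.1 197.9  57.5] F [-0.1  0.1  0.2] M [-0.02  0.05  0.02] op 69.5 j6 -44.7 rot [-90.   0.  85.]
end t 26.49 p [ 450.3 -249.2  249.6] F [-0.3  0.1 -0.3] M [ 0.07  0.06 -0.01] op 69.5 j6 11.0 rot [-90.   -0.   90.1]
```

View pics/end.png

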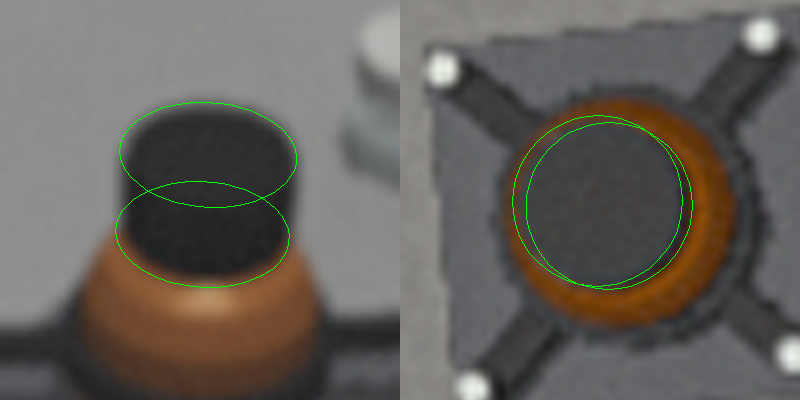

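View pics/end_s.png

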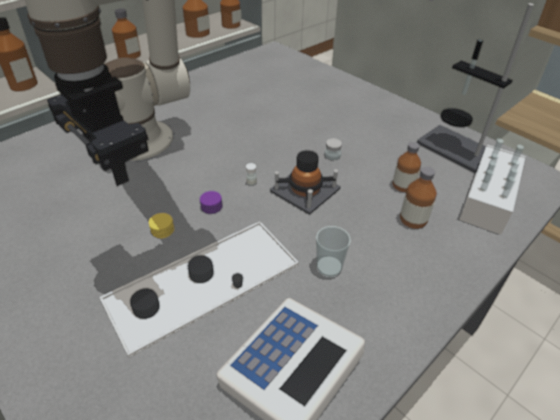

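```bash
python3 - <<'E'
from h import *
env.gripper_to(.3,grasp_force=5)
env.goto([*B,.12],D(85))
env.move_straight([*B,.095],rate=.1)
r=env.move_straight([*B,.075],rate=.02,force_limit=4); s=st(f"touch {r}"); print("top mm",s["position"][2]*1000+25.5)
env.move_straight([*B,.15],rate=.2)
env.goto([.42,-.25,.28],D(90)); env.dwell(.3)
P=[env.grab_frame(n) for n in("scene","top")]; st("end")
cv2.imwrite("pics/fin_t.png",P[1]["image"])
for g in([.5318,-.157],[.5287,-.2868]): print(fitcap(P[0],g)[0])
c0=np.array(cv2.imread("pics/top0.png"),int)
E
```

```text
touch True t 30.23 p [489.3 198.   83.4] F [-1.6 -0.3  4.4] M [0.02 0.32 0.01] op 26.2 j6 -44.7 rot [-90.   0.  85.]
top mm 108.91160966362192
end t 32.83 p [ 420.2 -249.8  279.9] F [-0.5 -0.3  0.2] M [0.   0.14 0.04] op 26.0 j6 11.7 rot [-90.  -0.  90.]
[ 0.53236209 -0.15704059]
[ 0.52887042 -0.28693785]
```

View pics/fin_t.png

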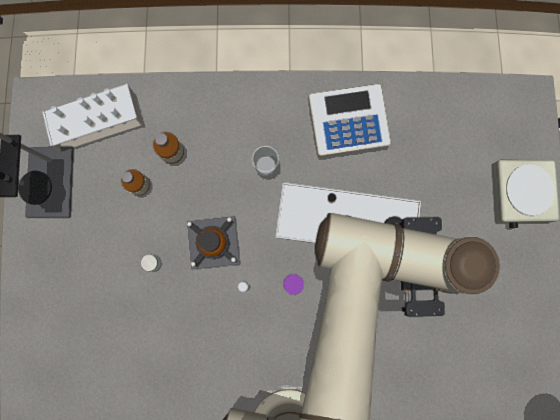

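The cap top touches at 108.9 mm, against 109 mm expected. In the final top view, the cap sits on the bottle at (211,241), and the stopper (332,198), vial (243,287), beaker (265,160) and reagents are where they started.

```bash
python3 -c "
from workcell import env
print(env.close_job())"
```

```text
the job is handed in; nothing more can be done
None
```

The right cap is screwed fully home on the bottle, and I handed the job in at about 33 s of the 72 s allowed. The first cap I tried, the one nearest the bottle, turned out to be the one that fits, so I never picked up the other two.

**What happened:**
- **Missed grasp:** my first grasp closed above the cap because the fingertips sit about 25 mm higher than the reported TCP. I measured that by touching the tray floor, and the second grasp held.
- **Fit:** set straight down, the cap rested with its lower edge at 84.9 mm. It then sank along the thread to about 79 mm as it was turned.
- **Tightening:** turning further brought the torque up to 0.46 N m with no more sinking beyond a slight slip in the grip.

**Last checks:**
- **Height:** a light touch on the cap top gave 108.9 mm; 109 mm means home. The outlines in both pictures agree within blur and the camera calibration (about 2 mm).
- **Pull test:** the cap did not lift, but the force reading stopped the move almost at once, so this was only a weak check.
- **Other caps:** both are still in the tray, top up, within 1 mm of where they started.
- **Rest of the bench:** the stopper, vial, beaker, reagents and pot look unmoved. The arm hid the yellow look-alike in the last overhead view; it was in place in the earlier scene picture.

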